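# Mount a cup on the lacquer lathe

### The job

Get the lathe ready to polish a cup: take the wider of the two cups lying in the drying rack and slide it, mouth first, right onto the wooden plug of the lathe; if the tailstock stands too close to let the cup in, draw it back first. Then push the tailstock up along the bed until its rubber pad presses the cup's base and the cup sits fully home against the faceplate, and lastly swing the tailstock's clamp lever all the way over towards the headstock to lock it. Leave the slim cup, the goblet, the lid and the tiered carrier as they are.

Things in the scene. Friction and masses are not known exactly. Their poses are not given: they have to be found in the camera images.
- cup_mid (a point): the cup to mount: straight-sided lacquer cup, 60 mm outside diameter, 80 mm long, wall 4 mm, inside 52 mm wide and 75 mm deep, about 90 g, lying on its side on two dowels of the rack. This point is its centre, on its axis, half-way along. Its own x axis runs along the cup's axis from the base to the open mouth (mouth 40 mm along +x, base 40 mm along -x)
- cup_mouth (a point): centre of the cup's open mouth, same axes as cup_mid
- cup_base (a point): centre of the outside of the cup's base, same axes as cup_mid
- slim_cup_mid (a point): bystander: a slim lacquer cup, 46 mm outside diameter, 80 mm long, lying in the other bed of the rack, too narrow for the plug. The point is its centre, x axis from base to mouth
- rack: fixed wooden drying rack, a board 104 x 204 x 8 mm with two pairs of 12 mm dowels (tops 20 mm up) along its x axis; the pairs lie 50 mm to either side of the middle along its y axis, 100 mm apart. Either cup may be in either bed. Origin: under the middle of the board, on the table
- plug_seat (a point): a point fixed on the lathe, on the spindle axis, 130 mm above the table, at the front of the steel faceplate (68 mm diameter), where the cup's mouth must end. Lathe axes: y along the spindle from the tailstock to the headstock, z up, -x the operator's (robot's) side. The headstock (top 173 mm, belt cover 203 mm above the table) begins 45 mm behind this point. Bed top 55 mm above the table
- plug_tip (a point): centre of the free end of the wooden plug, which stands out 62 mm from plug_seat along -y of the lathe; 47 mm diameter, its last 12 mm tapering to 30 mm. Lathe axes
- tailstock (a joint): slide of the tailstock along the bed, in m: 0 at the back end, growing towards the headstock, up to 0.18; with the cup fully home the pad meets its base at 0.16. It starts unclamped between 0 and 0.11; above about 0.07 there is no room to bring the cup (80 mm long) in between the pad and the plug. It stays where it is left; about 3 N to push with the clamp loose
- tail_pad (a point): centre of the front face of the tailstock's rubber pad (28 mm diameter), on the spindle axis; lathe axes (y towards the headstock). It stands 80 mm ahead of the casting's middle
- tail_grip (a point): middle of the upper part of the tailstock's casting, an upright iron block 40 mm wide (lathe x) and 60 mm long (lathe y), its flat top 18 mm above this point; the wider foot is 76 mm lower. On the spindle axis, 15 mm below this point, a handwheel of 62 mm diameter ends 60 mm behind and the pad 80 mm ahead. Lathe axes; moves with the tailstock
- clamp_lever (a joint): angle of the clamp lever in rad: 0 fully loose, leaning 1.10 rad from upright away from the headstock; it grows as the lever swings up and over towards the headstock; stop at 1.35 (leaning 0.25 rad towards the headstock), locked from 1.15 on. It starts between 0 and 0.3 and stays where it is left; about 3 N at the ball, up to 6 N near the end as the clamp bites on the bed
- lever_pivot (a point): pivot of the clamp lever, on the -x side of the tailstock, 60 mm from the spindle axis; the lever turns in the upright plane along the lathe (about lathe x); lathe axes; moves with the tailstock
- lever_ball (a point): centre of the black ball, 25 mm diameter, at the end of the lever, 90 mm from lever_pivot; the rod is 9 mm thick
- goblet_mid (a point): bystander: gilt goblet, 95 mm tall, 52 mm wide, standing on the table; the point is its centre
- lid_mid (a point): bystander: flat round lacquer lid with a knob, 120 mm wide, 53 mm tall; the point is its centre
- carrier_mid (a point): bystander: tiered lacquer food carrier in its frame with a handle, 261 mm tall, 146 mm wide; the point is on its axis 130 mm up
- rest_top (a point): fixed obstacle: middle of the top edge of the lathe's steel tool rest, a bar 110 mm long (lathe y) and 10 mm thick, 101 mm to the -x side of the spindle axis, its top 135 mm above the table. Lathe axes
Mind the look-alikes: they are no part of the job. What is shaped like the part that bears cup_mid but purple or red is not meant.

How it is judged:
By the outcome, as a careful person would: the job done as asked, in the order asked, and still so for the second after the job is handed in, with the robot touching nothing.
It also fails if it takes over 72 s, if anything falls off the work surface, if the arm or the gripper's body presses on something with over 40 N, if the wrist force passes 120 N, or if a joint passes its speed limit or range.

### The arm

A 6-joint arm with a two-finger parallel gripper is mounted at the origin on the work surface. World frame = base frame: x ahead of the robot, y to its left, z up, the work surface at z = 0. Lengths are in mm, angles in rad, forces in N, time in s.
With the tool pointing down it reaches from about 250 to 775 mm from the base axis. Payload 4 kg.
Tool frame: the origin (TCP) lies on the centre line of the jaws, within the pads' length; the fingertips stand 14 mm ahead of it and the grasp point (between the pads) lies 5 mm behind it; z points along the fingers, y is the line along which they close (so a half turn about z gives the same grasp; the last joint's range is limited). The gripper opens to 85 mm and grips with 20 to 120 N. Pads are 22 mm wide; open, the fingers measure 114 mm over their backs; the gripper's body (76 mm by 85 mm) begins 54 mm behind the grasp point. The pads swing forward as they close: fully open they stand 13 mm farther back than shut.
Start: joints at [-1.241, 0.087, 1.371, -0, 1.684, -0.103], TCP at [230.677, -499.304, 245.341] pointing down, gripper open.
Joint ranges: [-3.1, 3.1], [-0.76, 2.03], [0.27, 2.55], [-1.08, 4.22], [0.17, 2.65], [-2.57, 2.57]. Speed limits (rad/s): [2.79, 2.79, 3.14, 3.14, 3.14, 3.14].

### API

Orientations are given as a rotation vector (axis times angle).
In Python, from station import bot, optics, workorder gives the robot as it stands.
- The arm moves only by the shell command python3 -m creep 'ROWS' [OPENING]. ROWS is text: rows parted by semicolons, each of 6 numbers parted by spaces: the shift along the tool's x, y, z normalised to -1 to 1, where 1 is 8 cm, then the turn, a rotation vector about the tool's x, y, z normalised to -1 to 1, where 1 is 0.5 rad. In form: dx dy dz wx wy wz; .... A call has 1 to 12 rows; each row is the pose to reach, as a shift and turn from the pose commanded when the call began, along the tool's axes at that moment; what a row does not reach only later rows make up. A row lasts 1/10 s, in which the tool goes at most 50 mm and 8.59 degrees, less where a joint would pass 70% of its speed; a pose out of reach is approached as far as the arm can. A call with a number of a shift or a turn outside -1 to 1 is refused whole. A call with a gripper value outside its range is refused whole. OPENING is the gripper's target within -1 to 1 (fully open at 1, half-way at 0, shut at -1), set as the call begins (- or left out, the last holds). The fingers move at their own pace and stop on an object; the grip force is fixed at half the most. Time passes only in rows, so rows that repeat a pose let the fingers close. It gives the time, the measured TCP pose, the force, the opening and the grip force at its end, in the units of the state.
- bot.get_obs(): the state, without advancing time (a new reading comes with each control period).
- optics.capture(name): name is "scene" or "top" or "wrist"; returns a dict with "image" (480x640x3 uint8, red, green, blue), "fx", "fy", "cx", "cy" (pixels), "cam_to_world" (4x4, takes a point from camera to world coordinates); the wrist camera has in their place "tool_from_camera" (4x4, takes a point from camera to tool coordinates, whose origin is the TCP and whose axes are the flange's). Camera axes: x right, y down, z forward; pixel columns grow to the right and rows downward; lengths in mm; the calibration is good to about 2 mm. A picture is of the moment at which its call begins: read the wrist's pose just before it. There is no depth.
- workorder.job_done(): hands the job in; it is judged then, once.
The state is a dict: "time": time; "q": joint angles; "qvel": joint speeds; "effort": joint torques, N m; "position": TCP position; "orientation": TCP orientation; "wrist_force": force on the tool from outside, world axes, zero at the start; "moment": the same for the moment, N m; "gripper_width": finger opening in mm; "grasp_force": force on a finger pad.
Only numpy, scipy, OpenCV 4.12 (cv2) and the standard library are available. Lean on these libraries where they do the work, as an engineer would, in place of code of your own. Each camera call takes 0.05 s, during which the arm holds its last target. There are 200 camera calls.

## Working session

There is one attempt and no reset: what is moved stays moved. The work goes in short steps, Python scripts to look and compute and a shell command to move; the robot and the scene stay as the last step left them, time stands still between calls to the robot, and variables do not carry over. Pictures are saved under pics/ and viewed, at most 10 in all, crops included, and the job is handed in when it is done.

```bash
ls; mkdir -p pics; python3 - <<'E'
from station import bot, optics
import cv2, numpy as np
print(bot.get_obs())
for n in ("scene","top"):
    c=optics.capture(n); cv2.imwrite(f"pics/{n}0.png",c["image"][:,:,::-1]); np.savez(f"pics/{n}0.npz",**c)
    print(n,c["fx"],c["cx"],c["cy"],np.round(c["cam_to_world"],3).tolist())
E
```

```text
pics
{'time': 0.0, 'q': array([-1.24111280e+00,  8.79970368e-02,  1.37226529e+00, -1.42518467e-05,
        1.68360792e+00, -1.03136767e-01]), 'qvel': array([ 0.00089013,  0.00142818, -0.00019653,  0.00064914, -0.00084281,
        0.00046932]), 'effort': array([-3.73072262e-04, -3.51865411e+01, -3.13272214e+01, -2.33994579e-04,
        1.10023393e-02,  1.48681920e-06]), 'position': array([ 230.50908042, -498.84961389,  244.11052434]), 'orientation': array([-3.06610552e+00, -6.74090145e-01,  4.26181232e-04]), 'wrist_force': array([ 0.47970932,  0.38496375, -0.36281352]), 'moment': array([-0.0172286 ,  0.0079535 , -0.04549648]), 'grasp_force': 0.0, 'gripper_width': 85.39208905800606}
scene 436.90076137225526 313.1442378884169 242.79678972886194 [[-0.808, 0.483, -0.336, 710.174], [0.588, 0.674, -0.447, 307.849], [0.01, -0.559, -0.829, 848.522], [0.0, 0.0, 0.0, 1.0]]
top 618.5076121327314 314.3063202023237 238.72417951471266 [[0.004, -0.982, 0.189, 173.514], [-1.0, -0.002, 0.01, -87.011], [-0.01, -0.189, -0.982, 1460.422], [0.0, 0.0, 0.0, 1.0]]
```

View pics/scene0.png

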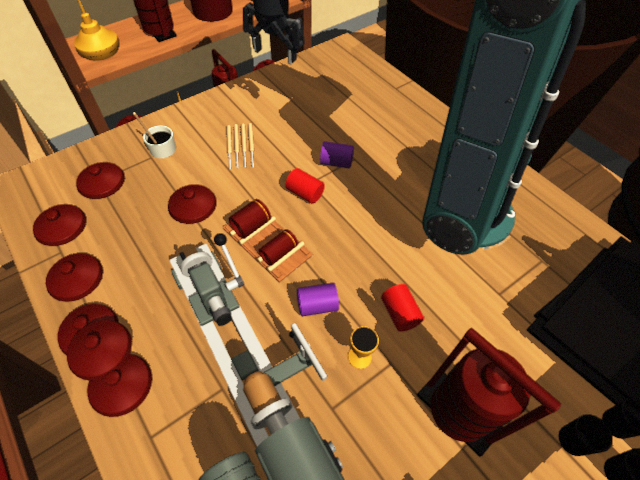

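View pics/top0.png

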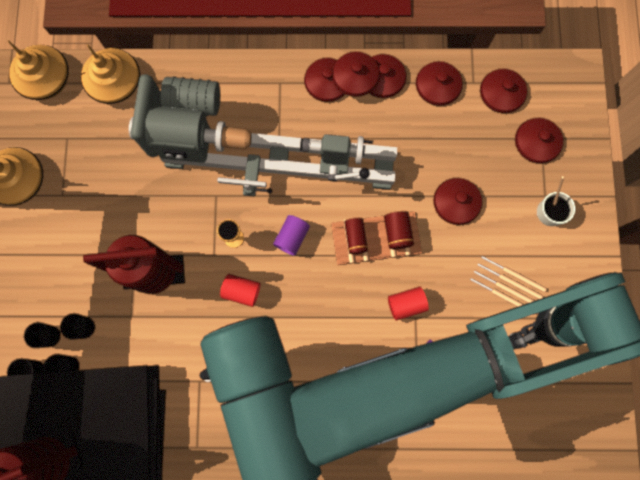

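Top view: the two cups lie in the rack at (356,236), which is narrower, and (398,229), which is wider. The purple and red cylinders at (292,235), (240,290), (408,303) are decoys. The lathe has its plug at (236,138), the tailstock at (336,148) and the lever ball at (363,173). I'll enlarge to confirm which cup is wider and which way its mouth points.

```bash
python3 - <<'E'
import cv2, numpy as np
a=cv2.imread("pics/top0.png")[115:275,205:435]; a=cv2.resize(a,None,fx=3.4,fy=3.4,interpolation=cv2.INTER_CUBIC)
cv2.imwrite("pics/c1.png",a)
b=cv2.imread("pics/scene0.png")[190:430,160:380]; b=cv2.resize(b,None,fx=2.5,fy=2.5,interpolation=cv2.INTER_CUBIC)
cv2.imwrite("pics/c2.png",b)
E
```

```text
(no output)
```

View pics/c1.png

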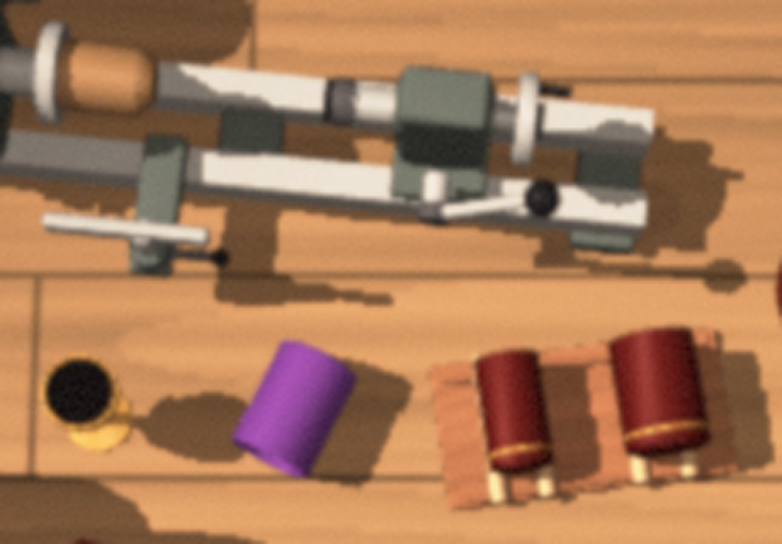

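View pics/c2.png

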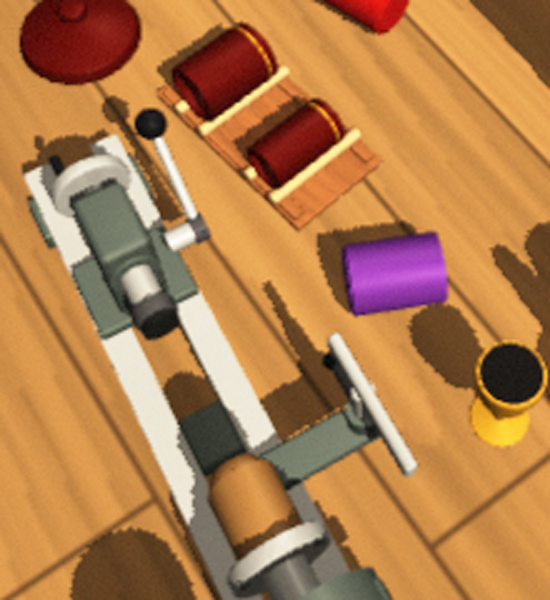

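The wider cup is at top pixel (398,229), with about 60 mm apparent width against about 46 mm for (356,236). It has a gold ring at its robot-side end. Next I'll triangulate.

```bash
cat > h.py <<'E'
import numpy as np
from scipy.spatial.transform import Rotation as R
def ray(c,u,v,T=None):
    T=c["cam_to_world"] if T is None else T
    d=T[:3,:3]@np.array([(u-c["cx"])/c["fx"],(v-c["cy"])/c["fy"],1.]); return T[:3,3],d/np.linalg.norm(d)
def plane(c,u,v,z,T=None):
    o,d=ray(c,u,v,T); return o+d*(z-o[2])/d[2]
def tri(*rs):
    A=sum(np.eye(3)-np.outer(d,d) for o,d in rs); b=sum((np.eye(3)-np.outer(d,d))@o for o,d in rs)
    p=np.linalg.solve(A,b); return p,[np.linalg.norm(np.cross(p-o,d)) for o,d in rs]
def wristT(c,o):
    T=np.eye(4);T[:3,:3]=R.from_rotvec(o["orientation"]).as_matrix();T[:3,3]=o["position"];return T@c["tool_from_camera"]
E
cat > m1.py <<'E'
from h import *; np.set_printoptions(precision=1,suppress=True)
t=np.load("pics/top0.npz"); s=np.load("pics/scene0.npz")
T=lambda x,y:(x/3.4+205,y/3.4+115); S=lambda x,y:(x/2.5+160,y/2.5+190)
for n,p,z in [("plate",(50,72),130),("plugmid",(100,77),130),("tip",(157,81),130),("pad",(327,100),130),("restA",(42,220),135),("restB",(208,237),135),
 ("castL1",(400,66),163),("castR1",(494,72),163),("castL2",(397,122),163),("castR2",(490,132),163),
 ("wide robot end",(667,440),64),("wide far",(655,330),74),("wl",(618,385),44),("wr",(700,380),44),
 ("slim far",(508,352),60),("slim rob",(522,463),60)]:
    print(n,plane(t,*T(*p),z))
for n,a,b in [("ball",(542,197),(151,123)),("pivot",(432,210),(200,230)),("padface",(327,100),(158,318)),("rest far",(208,237),(334,340)),("rest near",(42,220),(408,468))]:
    print(n,*tri(ray(t,*T(*a)),ray(s,*S(*b))))
for n,p,z in [("cast far",(75,205),163),("cast near",(125,260),163),("wide far end c",(195,95),44),("wide ring end",(268,45),60)]:
    print("S",n,plane(s,*S(*p),z))
E
python3 m1.py
```

```text
plate [665.  142.3 130. ]
plugmid [661.6 108.8 130. ]
tip [658.8  70.7 130. ]
pad [645.6 -42.5 130. ]
restA [561.3 143.3 135. ]
restB [549.9  34.3 135. ]
castL1 [657.1 -90.9 163. ]
castR1 [ 653.  -151.8  163. ]
castL2 [619. -89. 163.]
castR2 [ 612.3 -149.   163. ]
wide robot end [ 428.8 -271.6   64. ]
wide far [ 502.5 -263.8   74. ]
wl [ 470.8 -241.4   44. ]
wr [ 474.4 -297.8   44. ]
slim far [ 490.3 -165.1   60. ]
slim rob [ 413.5 -174.    60. ]
ball [ 570.  -181.1  151.8] [np.float64(2.664451034012008), np.float64(2.6644510340118464)]
pivot [ 577.8 -110.5   94. ] [np.float64(3.5546154920859863), np.float64(3.554615492086001)]
padface [643.3 -42.2 134.6] [np.float64(0.7385223767780067), np.float64(0.7385223767780059)]
rest far [551.   37.7 122.9] [np.float64(3.2412920610488722), np.float64(3.2412920610487768)]
rest near [562.5 144.7 129.5] [np.float64(0.6206374481864384), np.float64(0.6206374481862454)]
S cast far [ 650.3 -140.1  163. ]
S cast near [642.4 -79.7 163. ]
S wide far end c [ 498.6 -258.2   44. ]
S wide ring end [ 419.5 -257.    60. ]
```

```bash
cat > snap.py <<'E'
import sys,cv2,pickle
from station import bot,optics
for n in sys.argv[1:]:
    o=bot.get_obs(); c=optics.capture("wrist"); cv2.imwrite(f"pics/{n}.png",c["image"][:,:,::-1]); pickle.dump((c,o),open(f"pics/{n}.pkl","wb"))
E
python3 -m creep '0.5 -0.17 0 0 0 0;0.97 -0.34 0 0 0 0;0.97 -0.34 0 0 0 0'
python3 snap.py w1
python3 -m creep '0.5 -0.17 0 0 0 0;0.97 -0.34 0 0 0 0;0.97 -0.34 0 0 0 0'
python3 snap.py w2
python3 -m creep '0.5 -0.17 0 0 0 0;0.97 -0.34 0 0 0 0;0.97 -0.34 0 0 0 0'
python3 snap.py w3
python3 -c "
import cv2,pickle,numpy as np
c,o=pickle.load(open('pics/w3.pkl','rb'));print(np.round(c['tool_from_camera'],3),o['position'],o['q'],c['fx'])
cv2.imwrite('pics/m1.png',np.hstack([cv2.resize(cv2.imread(f'pics/w{i}.png'),(400,300)) for i in (2,3)]))"
```

```text
time: 0.4
position: [292.3, -439.1, 245.0]
orientation: [-3.065, -0.682, -0.003]
wrist_force: [0.5, -0.1, 0.1]
gripper_width: 85.3
grasp_force: 0.0
time: 0.75
position: [350.7, -382.7, 245.0]
orientation: [-3.066, -0.681, -0.002]
wrist_force: [-0.7, 1.1, -0.3]
gripper_width: 85.3
grasp_force: 0.0
time: 1.1
position: [409.2, -326.2, 245.0]
orientation: [-3.066, -0.679, -0.001]
wrist_force: [-0.7, -0.6, 0.7]
gripper_width: 85.4
grasp_force: 0.0
[[  -0.      -0.957   -0.29    74.309]
 [   1.      -0.       0.       0.42 ]
 [  -0.      -0.29     0.957 -128.231]
 [   0.       0.       0.       1.   ]] [ 409.22952567 -326.23005081  245.01523978] [-7.82047672e-01  2.80040194e-02  1.43354996e+00  1.12240289e-03
  1.68045531e+00  3.52761079e-01] 418.9485701574766
```

View pics/m1.png

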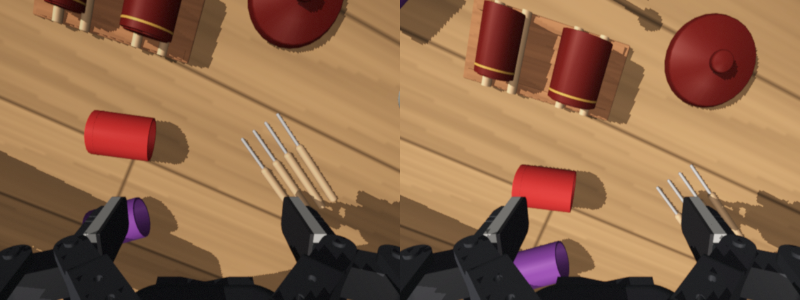

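```bash
python3 -c "
import cv2,numpy as np
a=cv2.imread('pics/w2.png')[0:110,160:330];b=cv2.imread('pics/w3.png')[20:200,230:360]
a=cv2.resize(a,None,fx=3,fy=3,interpolation=2);b=cv2.resize(b,None,fx=2.2,fy=2.2,interpolation=2)
h=400;p=lambda i:cv2.copyMakeBorder(i,0,h-i.shape[0],0,0,0)
cv2.imwrite('pics/m2.png',np.hstack([p(a),p(b)]))"
```

```text
(no output)
```

View pics/m2.png

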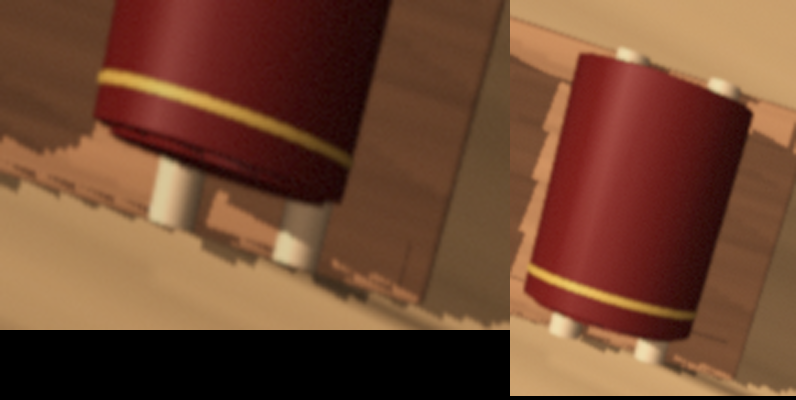

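```bash
python3 -c "
import cv2,numpy as np
def g(f,y0,y1,x0,x1,s):
    a=cv2.resize(cv2.imread(f)[y0:y1,x0:x1],None,fx=s,fy=s,interpolation=2).astype(float)/255
    a=(np.clip(a[...,::1]*1.6,0,1)**0.5*255).astype(np.uint8)
    return cv2.copyMakeBorder(a,0,400-a.shape[0],0,0,0)
cv2.imwrite('pics/m3.png',np.hstack([g('pics/w2.png',30,95,190,290,4),g('pics/scene0.png',190,275,220,312,4.3)]))"
```

```text
(no output)
```

View pics/m3.png

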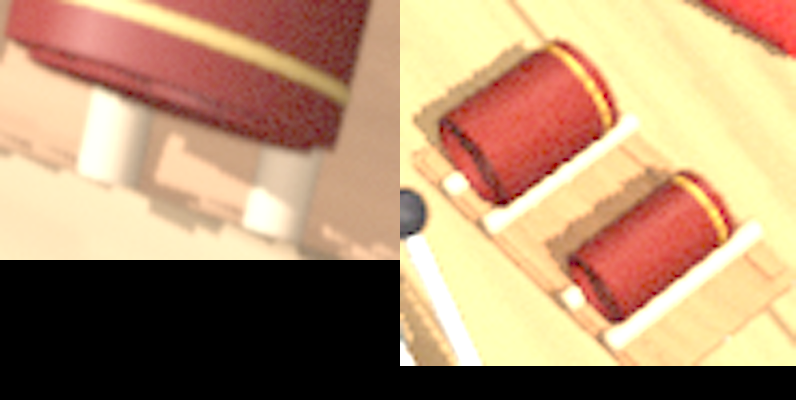

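```bash

python3 -m creep '0.5 -0.13 0 0 0 0.3;1 -0.27 0 0 0 0.6;1 -0.27 0 0 0 0.66;1 -0.27 0 0 0 0.66'
python3 -m creep '0.3 0 0.1 0 -0.3 0;0.5 0 0.3 0 -0.6 0;0.5 0 0.5 0 -1 0;0.5 0 0.5 0 -1 0;0.5 0 0.5 0 -1 0'
python3 snap.py w4
python3 -c "
import cv2,pickle
c,o=pickle.load(open('pics/w4.pkl','rb'));print(o['position'],o['q'])"
```

```text
time: 1.55
position: [470.9, -275.6, 244.9]
orientation: [3.137, 0.161, -0.002]
wrist_force: [-0.6, 0.3, -0.1]
gripper_width: 85.6
grasp_force: 0.0
time: 2.05
position: [510.7, -271.7, 201.6]
orientation: [3.016, 0.156, -0.78]
wrist_force: [0.4, -0.5, 1.0]
gripper_width: 85.3
grasp_force: 0.0
[ 510.74679986 -271.67709601  201.62872144] [-0.45119114  0.46926195  1.05936717 -0.28633212  2.03771106  0.94215168]
```

View pics/w4.png

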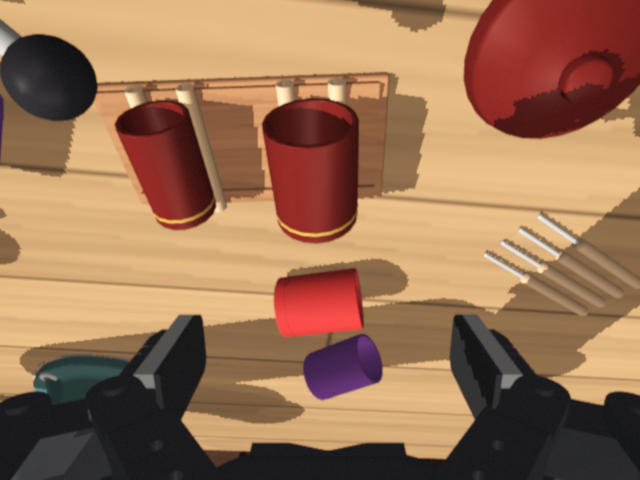

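w4 shows the wide cup's open mouth at (311,123), facing away from the robot (+x), with the gold ring by the base at (317,220). The lever ball is at (48,78). So tool x should run along the cup's axis at yaw of about 0.1.

```bash
cat > m2.py <<'E'
from h import *; import pickle; np.set_printoptions(precision=1,suppress=True)
c,o=pickle.load(open("pics/w4.pkl","rb")); T=wristT(c,o); t=np.load("pics/top0.npz")
for n,p,z in [("mouth",(311,123),46),("left rim",(264,119),46),("right rim",(358,119),46),("base bottom edge",(317,238),46),("slim mouth",(152,118),38),("board corner",(388,74),8),("board corner2",(98,86),8)]: print(n,plane(c,*p,z,T))
print("ball",*tri(ray(c,48,78,T),ray(t,542/3.4+205,197/3.4+115)))
E
python3 m2.py
```

```text
mouth [ 503.5 -262.    46. ]
left rim [ 503.2 -233.3   46. ]
right rim [ 509.1 -290.4   46. ]
base bottom edge [ 403.7 -274.1   46. ]
slim mouth [ 492.  -162.1   38. ]
board corner [ 522.2 -310.     8. ]
board corner2 [ 494.2 -118.6    8. ]
ball [ 572.3 -181.6  154.5] [np.float64(1.3264577124784933), np.float64(1.3264577124785415)]
```

```bash

python3 -m creep '0 0 0 0 0.3 0;0 0 0 0 0.6 0;0 0 0 0 1 0;0 0 0 0 1 0;0 0 0 0 1 0'
python3 -m creep '-0.58 -0.11 0 0 0 0;-0.58 -0.11 0.5 0 0 0;-0.58 -0.11 0.9 0 0 0;-0.58 -0.11 0.9 0 0 0;-0.58 -0.11 0.9 0 0 0'
python3 snap.py w5
cat > m3.py <<'E'
from h import *; import pickle,cv2,sys; np.set_printoptions(precision=1,suppress=True)
c,o=pickle.load(open(f"pics/{sys.argv[1]}.pkl","rb")); T=wristT(c,o); im=c["image"].astype(int)
m=((im[...,0]>50)&(im[...,1]<0.45*im[...,0])&(im[...,0]<190)).astype(np.uint8)
n,l,s,ce=cv2.connectedComponentsWithStats(m)
print(o["position"],o["orientation"])
for i in range(1,n):
    if s[i,4]>800:
        p=np.argwhere(l==i)[:,::-1]; r=cv2.minAreaRect(p.astype(np.float32)); print(s[i],r,plane(c,*r[0],50,T))
E
python3 m3.py w5
```

```text
time: 2.6
position: [508.7, -272.3, 209.0]
orientation: [3.134, 0.154, 0.008]
wrist_force: [-0.5, 0.6, 0.6]
gripper_width: 85.4
grasp_force: 0.0
time: 3.1
position: [464.1, -266.8, 134.1]
orientation: [3.137, 0.161, -0.0]
wrist_force: [-0.2, -1.2, 0.7]
gripper_width: 85.2
grasp_force: 0.0
[ 464.1 -266.8  134.1] [ 3.1  0.2 -0. ]
[  491    19   149   206 25475] ((565.0, 121.5), (205.0, 148.0), 90.0) [ 547. -375.   50.]
[  268   176   114   151 15512] ((324.54913330078125, 250.9995574951172), (150.0743408203125, 112.14730072021484), 89.48844146728516) [ 469.1 -265.1   50. ]
[   92   179   101   138 10718] ((142.41407775878906, 247.50933837890625), (135.61427307128906, 89.1055908203125), 83.79655456542969) [ 461.2 -168.6   50. ]
[279 316 102  28 989] ((329.87921142578125, 330.5741271972656), (25.158498764038086, 101.31661987304688), 87.73204803466797) [ 422.3 -272.8   50. ]
[ 272  424  109   27 1508] ((325.9949645996094, 440.96746826171875), (19.696456909179688, 107.02399444580078), 81.15818786621094) [ 346.2 -278.3   50. ]
```

```bash

python3 -m creep '0 0 0.5 0 0 0;0 0 0.9 0 0 0;0 0 0.9 0 0 0'
python3 -m creep '0 0 0.26 0 0 0;0 0 0.26 0 0 0;0 0 0.26 0 0 0;0 0 0.26 0 0 0'
python3 -m creep '0 0 0 0 0 0;0 0 0 0 0 0;0 0 0 0 0 0;0 0 0 0 0 0;0 0 0 0 0 0;0 0 0 0 0 0;0 0 0 0 0 0;0 0 0 0 0 0;0 0 0 0 0 0;0 0 0 0 0 0' -1
```

```text
time: 3.45
position: [462.6, -265.2, 58.9]
orientation: [-3.134, -0.162, 0.008]
wrist_force: [-0.6, -0.2, -0.4]
gripper_width: 85.2
grasp_force: 0.0
time: 3.85
position: [465.5, -267.3, 43.1]
orientation: [3.135, 0.161, 0.005]
wrist_force: [-0.8, 1.0, -0.1]
gripper_width: 85.5
grasp_force: 0.0
time: 4.85
position: [464.9, -266.7, 42.3]
orientation: [3.136, 0.162, 0.003]
wrist_force: [-0.6, 1.9, 5.8]
gripper_width: 58.6
grasp_force: 64.3
```

```bash

python3 -m creep '0 0 -0.3 0 0 0;0 0 -0.6 0 0 0;0 0 -0.9 0 0 0;0 0 -0.9 0 0 0'
python3 -m creep '0 0 -0.45 0 0 0;0 0 -0.9 0 0 0;0 0 -0.9 0 0 0'
python3 -m creep '0 0 -0.4 0 0 0;0 0 -0.74 0 0 0;0 0 -0.74 0 0 0'
for i in 1 2 3 4; do python3 -m creep '0.3 -0.4 0 0 0 0;0.67 -0.81 0 0 0 0;0.67 -0.81 0 0 0 0' | tail -6; done
for i in 1 2 3; do python3 -m creep '0 0 0 0 0 -0.25;0 0 0 0 0 -0.5;0 0 0 0 0 -0.75;0 0 0 0 0 -0.907;0 0 0 0 0 -0.907' | tail -6; done
python3 snap.py w6; python3 m3.py w6
```

```text
time: 5.25
position: [466.1, -267.8, 116.6]
orientation: [3.132, 0.161, 0.01]
wrist_force: [0.4, 0.4, -0.6]
gripper_width: 59.0
grasp_force: 64.6
time: 5.55
position: [466.2, -267.9, 189.3]
orientation: [3.131, 0.161, 0.012]
wrist_force: [0.5, 0.4, -0.0]
gripper_width: 58.8
grasp_force: 64.7
time: 5.85
position: [465.3, -267.2, 246.5]
orientation: [3.133, 0.161, 0.008]
wrist_force: [0.3, -0.5, -0.3]
gripper_width: 58.5
grasp_force: 64.7
time: 6.15
position: [512.1, -192.1, 240.4]
orientation: [-3.132, -0.17, 0.004]
wrist_force: [-0.1, -0.3, -1.3]
gripper_width: 58.6
grasp_force: 64.6
time: 6.45
position: [558.6, -122.6, 240.5]
orientation: [-3.133, -0.17, 0.004]
wrist_force: [-0.5, -0.6, -0.3]
gripper_width: 58.8
grasp_force: 64.6
time: 6.75
position: [605.1, -53.2, 240.4]
orientation: [-3.134, -0.169, 0.005]
wrist_force: [0.4, -0.2, -1.4]
gripper_width: 59.1
grasp_force: 64.6
time: 7.05
position: [651.6, 16.3, 240.1]
orientation: [-3.135, -0.168, 0.006]
wrist_force: [0.3, -0.9, -1.5]
gripper_width: 58.8
grasp_force: 64.6
time: 7.55
position: [649.8, 11.7, 242.0]
orientation: [3.021, 0.86, -0.005]
wrist_force: [-0.1, 0.2, -1.0]
gripper_width: 58.7
grasp_force: 64.6
time: 8.05
position: [650.2, 12.3, 242.7]
orientation: [-2.751, -1.516, 0.003]
wrist_force: [0.3, 0.6, -1.0]
gripper_width: 58.9
grasp_force: 64.6
time: 8.55
position: [650.4, 12.8, 243.1]
orientation: [-2.341, -2.095, 0.002]
wrist_force: [-0.4, -0.0, -0.8]
gripper_width: 58.8
grasp_force: 64.5
[650.4  12.8 243.1] [-2.3 -2.1  0. ]
[  226   210   195   240 41315] ((325.31280517578125, 329.8865051269531), (238.44374084472656, 194.30113220214844), 88.49256896972656) [637.5 -88.7  50. ]
[  499   236   141   183 16973] ((569.5270385742188, 331.1621398925781), (189.22323608398438, 130.5327911376953), 80.53767395019531) [ 845.1 -113.    50. ]
```

View pics/w6.png

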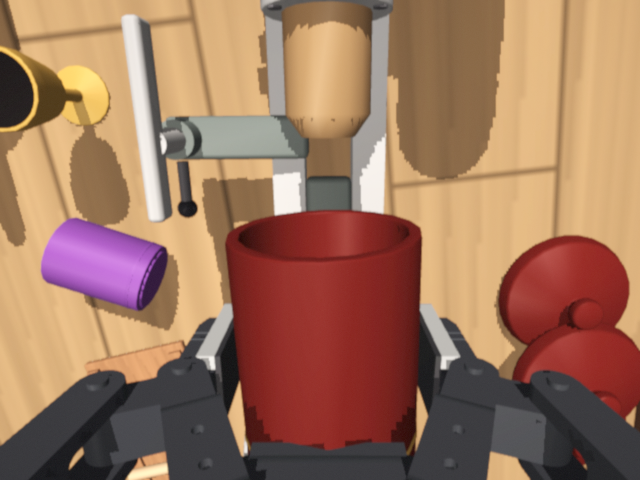

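w6: the plug is centred on column 328 (row 20 to 110), with its tip at about row 130, and the faceplate is at row 5. The cup mouth in the jaws is centred at (324,236). The rest bar is at (145,115).

```bash
cat > m4.py <<'E'
from h import *; import pickle; np.set_printoptions(precision=1,suppress=True)
c,o=pickle.load(open("pics/w6.pkl","rb")); T=wristT(c,o); Rw=R.from_rotvec(o["orientation"]).as_matrix()
for n,p,z in [("plug@20",(328,20),130),("plug@110",(328.3,110),130),("tip",(328,128),130),("pl",(284,80),130),("pr",(372,80),130),("plate front top",(328,11),164),("mouth",(324,236),247),("mouthL",(227.5,236),247),("mouthR",(421,236),247),("restfar",(135,16),135),("restnear",(160,220),135)]:
    P=plane(c,*p,z,T); print(n,P,"tool",Rw.T@(P-o["position"]))
E
python3 m4.py
```

```text
plug@20 [664.5 132.7 130. ] tool [120.9   0.9 113. ]
plug@110 [659.8  88.5 130. ] tool [ 76.4   1.  113. ]
tip [658.5  79.  130. ] tool [ 66.8   0.9 113. ]
pl [637.8 106.5 130. ] tool [ 91.8 -22.8 113. ]
pr [684.8 101.2 130. ] tool [ 91.8  24.6 113. ]
plate front top [664.2 129.7 164. ] tool [117.8   0.9  79. ]
mouth [654.2  50.6 247. ] tool [38.  -0.4 -4. ]
mouthL [624.6  53.9 247. ] tool [ 38.  -30.2  -3.9]
mouthR [683.9  47.3 247. ] tool [38.  29.5 -4. ]
restfar [567.4 144.5 135. ] tool [121.8 -96.9 108.1]
restnear [556.   38.8 135. ] tool [ 15.5 -96.6 108.1]
```

```bash

python3 -m creep '0 0.016 0.4 0 0 0;0 0.016 0.8 0 0 0;0 0.016 0.9 0 0 0;0 0.016 0.9 0 0 0'
python3 -m creep '0 0 0.3 0 0 0;0 0 0.55 0 0 0;0 0 0.55 0 0 0;0 0 0.55 0 0 0;0 0 0.55 0 0 0'
python3 snap.py w7
python3 -c "
from h import *;import pickle
c,o=pickle.load(open('pics/w7.pkl','rb'));print(o['position'],o['orientation'],o['wrist_force'])"
```

```text
time: 9.0
position: [650.8, 13.2, 169.3]
orientation: [-2.337, -2.095, 0.006]
wrist_force: [0.2, 0.2, -0.8]
gripper_width: 58.5
grasp_force: 64.5
time: 9.5
position: [653.4, 13.3, 130.6]
orientation: [2.335, 2.096, 0.005]
wrist_force: [0.3, 0.8, -0.4]
gripper_width: 58.6
grasp_force: 64.6
[653.41933638  13.25654103 130.57047935] [2.33547682 2.09623981 0.00490133] [ 0.31342848  0.83344421 -0.43842743]
```

```bash

python3 -m creep '0 0 0 0 0 0;0 0 0 0 0 0;0 0 0 0 0 0'|head -3
python3 -m creep '0 0 0 0 0 0;0 0 0 0 0 0'|head -3
python3 snap.py w7; python3 - <<'E'
import cv2
a=cv2.imread('pics/w7.png'); cv2.imwrite('pics/w7c.png',a)
# plug (orange wood) edges and cup rim edges per row
import numpy as np
h=cv2.cvtColor(a,cv2.COLOR_BGR2HSV)
for r in (10,40,70,100,130,160,190,200,210,220,230,240,250,260):
    print(r,[tuple(int(v) for v in a[r,x][::-1]) for x in (250,290,328,366,400)])
E
```

```text
time: 9.85
position: [652.2, 13.4, 128.2]
orientation: [2.337, 2.098, 0.001]
time: 10.05
position: [652.0, 13.4, 127.6]
orientation: [-2.338, -2.099, 0.0]
10 [(196, 152, 103), (229, 186, 133), (231, 189, 138), (204, 160, 109), (151, 113, 75)]
40 [(195, 152, 102), (231, 188, 136), (228, 187, 134), (204, 159, 108), (145, 109, 74)]
70 [(192, 149, 101), (232, 190, 138), (226, 182, 129), (202, 158, 106), (136, 102, 68)]
100 [(190, 147, 101), (233, 191, 140), (223, 179, 125), (200, 156, 106), (127, 94, 63)]
130 [(105, 97, 85), (211, 170, 121), (200, 157, 106), (174, 134, 90), (166, 161, 158)]
160 [(164, 170, 160), (161, 123, 82), (168, 128, 86), (130, 119, 110), (196, 191, 186)]
190 [(173, 169, 164), (77, 77, 74), (132, 101, 69), (164, 160, 155), (248, 243, 237)]
200 [(173, 169, 164), (79, 77, 76), (132, 100, 69), (164, 159, 155), (248, 242, 237)]
210 [(254, 248, 243), (83, 82, 78), (51, 31, 28), (146, 140, 135), (247, 242, 236)]
220 [(247, 240, 235), (70, 22, 18), (93, 36, 34), (88, 30, 27), (111, 34, 30)]
230 [(67, 21, 18), (126, 36, 30), (93, 35, 33), (140, 42, 37), (91, 29, 27)]
240 [(67, 22, 19), (127, 38, 33), (92, 36, 34), (140, 44, 37), (87, 25, 22)]
250 [(105, 30, 27), (126, 35, 30), (147, 49, 43), (140, 44, 38), (123, 35, 32)]
260 [(130, 36, 31), (122, 35, 31), (120, 34, 30), (141, 40, 35), (118, 37, 33)]
```

```bash
python3 - <<'E'
import cv2,numpy as np,pickle
from h import *
np.set_printoptions(precision=1,suppress=True)
c,o=pickle.load(open('pics/w7.pkl','rb'));T=wristT(c,o);Rw=R.from_rotvec(o["orientation"]).as_matrix()
a=cv2.GaussianBlur(c["image"],(5,5),0).astype(float)
for r in (20,60,100):
    g=np.abs(np.diff(a[r-3:r+4].mean(0),axis=0)).sum(1); 
    L=225+g[225:300].argmax(); Rr=360+g[360:430].argmax()
    P=[Rw.T@(plane(c,x+.5,r,130,T)-o["position"]) for x in (L,Rr)]; print(r,L,Rr,P)
m=((a[...,0]>50)&(a[...,1]<0.45*a[...,0])); 
for r in (232,240,250,260,280):
    x=np.flatnonzero(m[r]); print(r,x.min(),x.max())
    print([Rw.T@(plane(c,q,r,o["position"][2]+4,T)-o["position"]) for q in (x.min(),x.max())])
print(o["position"])
E
```

```text
20 233 408 [array([ 98.3, -24.8,  -2.4]), array([98.3, 22.6, -2.4])]
60 229 406 [array([ 88.3, -26.5,  -2.4]), array([88.3, 22.6, -2.4])]
100 238 404 [array([ 77.8, -24.7,  -2.4]), array([77.8, 22.6, -2.4])]
232 231 419
[array([ 39.3, -29. ,  -4. ]), array([39.3, 28.8, -4. ])]
240 227 419
[array([ 36.7, -30.4,  -4. ]), array([36.7, 29. , -4. ])]
250 227 419
[array([ 33.5, -30.7,  -4. ]), array([33.4, 29.2, -4. ])]
260 228 419
[array([ 30.2, -30.6,  -4. ]), array([30.1, 29.4, -4. ])]
280 231 418
[array([ 23.4, -30.1,  -4. ]), array([23.4, 29.5, -4. ])]
[652.   13.4 127.6]
```

```bash

python3 -m creep '0.1 0 0.02 0 0 0;0.2 0 0.02 0 0 0;0.3 0 0.02 0 0 0;0.4 0 0.02 0 0 0;0.4 0 0.02 0 0 0;0.4 0 0.02 0 0 0'
python3 -m creep '0.05 0 0 0 0 0;0.1 0 0 0 0 0;0.15 0 0 0 0 0;0.2 0 0 0 0 0;0.2 0 0 0 0 0'
```

```text
time: 10.7
position: [655.5, 45.6, 126.1]
orientation: [2.336, 2.1, -0.0]
wrist_force: [-0.1, -0.1, -1.1]
gripper_width: 58.8
grasp_force: 64.6
time: 11.2
position: [657.2, 61.7, 126.1]
orientation: [-2.337, -2.1, -0.0]
wrist_force: [-0.7, -0.2, -1.2]
gripper_width: 58.7
grasp_force: 64.6
```

```bash

python3 -m creep '0.1 0 0 0 0 0;0.2 0 0 0 0 0;0.3 0 0 0 0 0;0.3 0 0 0 0 0'
python3 -m creep '0.03 0 0 0 0 0;0.06 0 0 0 0 0;0.06 0 0 0 0 0'
```

```text
time: 11.6
position: [659.8, 86.5, 126.1]
orientation: [-2.336, -2.101, -0.001]
wrist_force: [0.1, -0.4, -1.0]
gripper_width: 59.0
grasp_force: 64.6
time: 11.9
position: [660.3, 89.9, 126.1]
orientation: [2.337, 2.099, -0.0]
wrist_force: [-0.8, 0.2, -1.4]
gripper_width: 58.9
grasp_force: 64.6
```

```bash

for i in 1 2 3 4; do python3 -m creep '0.025 0 0 0 0 0;0.025 0 0 0 0 0'|sed -n '2p;4p'; done
```

```text
position: [660.5, 91.8, 126.1]
wrist_force: [-0.2, -0.8, -1.8]
position: [660.7, 93.9, 126.1]
wrist_force: [-1.4, -0.2, -1.3]
position: [660.9, 95.8, 126.1]
wrist_force: [-0.7, -0.5, -0.8]
position: [660.9, 96.0, 126.1]
wrist_force: [-1.3, -4.8, -0.0]
```

```bash

python3 -m creep '0 0 0 0 0 0;0 0 0 0 0 0;0 0 0 0 0 0;0 0 0 0 0 0;0 0 0 0 0 0;0 0 0 0 0 0;0 0 0 0 0 0' 1
python3 -m creep '0 0 -0.1 0 0 0;0 0 -0.3 0 0 0;0 0 -0.6 0 0 0;0 0 -0.9 0 0 0;0 0 -0.9 0 0 0'
python3 -m creep '0 0 -0.3 0 0 0;0 0 -0.6 0 0 0;0 0 -0.6 0 0 0;0 0 -0.6 0 0 0'
for i in 1 2 3; do python3 -m creep '-0.45 0 0 0 0 0;-0.904 0 0 0 0 0;-0.904 0 0 0 0 0;-0.904 0 0 0 0 0' 0.5; done
python3 snap.py w8
```

```text
time: 13.4
position: [661.1, 97.7, 126.1]
orientation: [2.337, 2.099, 0.0]
wrist_force: [-0.8, 0.2, 0.0]
gripper_width: 85.4
grasp_force: 0.0
time: 13.9
position: [663.6, 97.9, 205.3]
orientation: [2.332, 2.094, 0.014]
wrist_force: [0.8, -0.3, 1.1]
gripper_width: 85.3
grasp_force: 0.0
time: 14.3
position: [661.2, 97.7, 246.3]
orientation: [2.337, 2.098, 0.001]
wrist_force: [-0.3, 0.2, -0.3]
gripper_width: 85.3
grasp_force: 0.0
time: 14.7
position: [652.7, 25.1, 243.9]
orientation: [-2.337, -2.095, 0.003]
wrist_force: [-0.8, 0.2, 0.9]
gripper_width: 64.1
grasp_force: 0.0
time: 15.1
position: [645.4, -45.6, 245.0]
orientation: [-2.336, -2.097, 0.001]
wrist_force: [0.1, 0.4, -0.3]
gripper_width: 64.1
grasp_force: 0.0
time: 15.5
position: [638.0, -116.9, 245.5]
orientation: [-2.336, -2.099, -0.001]
wrist_force: [-0.3, 0.4, 0.5]
gripper_width: 64.4
grasp_force: 0.0
```

View pics/w8.png

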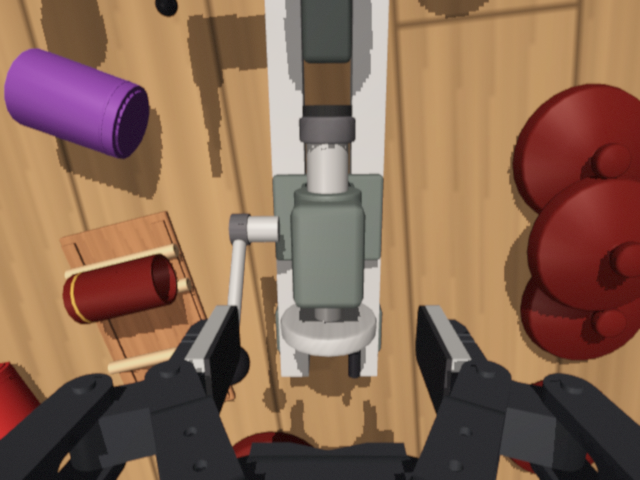

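w8: the casting top is centred at column 328 (292 to 364), rows about 193 to 306. The pivot is at (240,228), the ball at about (237,365), and the pad front at row 107. The slim cup is undisturbed.

```bash
cat > m5.py <<'E'
from h import *; import pickle; np.set_printoptions(precision=1,suppress=True)
c,o=pickle.load(open("pics/w8.pkl","rb")); T=wristT(c,o); Rw=R.from_rotvec(o["orientation"]).as_matrix()
print(o["position"])
for n,p,z in [("top L",(292,250),163),("top R",(364,250),163),("top front",(328,193),163),("top back",(328,304),163),("pad",(328,107),144),("pivot",(240,228),97),("pivot110",(240,228),110),("ball",(236,364),153)]:
    P=plane(c,*p,z,T); print(n,P,"tool",Rw.T@(P-o["position"]))
t=np.load("pics/top0.npz");s=np.load("pics/scene0.npz")
print(tri(ray(c,240,228,T),ray(t,432/3.4+205,208/3.4+115),ray(s,240,282)))
E
python3 m5.py
```

```text
[ 638.  -116.9  245.5]
top L [ 620.5 -109.5  163. ] tool [  5.4 -18.2  82.5]
top R [ 658.3 -113.5  163. ] tool [ 5.4 19.9 82.5]
top front [642.6 -81.3 163. ] tool [35.8  0.9 82.6]
top back [ 636.1 -142.5  163. ] tool [-25.8   0.9  82.5]
pad [647.1 -39.6 144. ] tool [ 77.7   0.9 101.6]
pivot [ 579.  -110.5   97. ] tool [ -0.1 -59.2 148.6]
pivot110 [ 582.2 -107.4  110. ] tool [  3.3 -56.4 135.6]
ball [ 576.1 -180.7  153. ] tool [-70.1 -54.7  92.5]
(array([ 578.4, -110.5,   95.2]), [np.float64(0.5268319780625907), np.float64(3.847546322063619), np.float64(4.2842714263810455)])
```

```bash

python3 -m creep '0.04 0.011 0.3 0 0 0;0.04 0.011 0.6 0 0 0;0.04 0.011 0.8 0 0 0;0.04 0.011 0.8 0 0 0'
python3 -m creep '0 0 0.25 0 0 0;0 0 0.5 0 0 0;0 0 0.5 0 0 0;0 0 0.5 0 0 0;0 0 0.5 0 0 0'
python3 -m creep '0 0 0 0 0 0;0 0 0 0 0 0;0 0 0 0 0 0;0 0 0 0 0 0;0 0 0 0 0 0;0 0 0 0 0 0;0 0 0 0 0 0;0 0 0 0 0 0' -1
```

```text
time: 15.95
position: [637.7, -112.3, 178.3]
orientation: [-2.33, -2.098, 0.005]
wrist_force: [-0.3, -0.3, -0.4]
gripper_width: 63.9
grasp_force: 0.0
time: 16.45
position: [640.1, -114.7, 144.3]
orientation: [2.335, 2.098, 0.003]
wrist_force: [0.3, -0.3, 0.3]
gripper_width: 63.6
grasp_force: 0.0
time: 17.25
position: [638.2, -114.9, 144.0]
orientation: [-2.337, -2.099, 0.002]
wrist_force: [-4.7, 0.8, 6.2]
gripper_width: 39.3
grasp_force: 68.8
```

```bash

python3 -m creep '0.1 0 0 0 0 0;0.2 0 0 0 0 0;0.3 0 0 0 0 0;0.4 0 0 0 0 0;0.5 0 0 0 0 0;0.5 0 0 0 0 0'
python3 -m creep '0.1 0 0 0 0 0;0.2 0 0 0 0 0;0.3 0 0 0 0 0;0.4 0 0 0 0 0;0.5 0 0 0 0 0;0.5 0 0 0 0 0'
```

```text
time: 17.85
position: [642.3, -74.2, 144.0]
orientation: [-2.335, -2.099, 0.001]
wrist_force: [-6.5, 2.6, 5.1]
gripper_width: 39.0
grasp_force: 68.8
time: 18.45
position: [646.3, -34.3, 144.0]
orientation: [-2.335, -2.099, 0.002]
wrist_force: [-7.6, 2.6, 4.9]
gripper_width: 39.1
grasp_force: 68.8
```

```bash

for i in 1 2 3 4; do python3 -m creep '0.02 0 0 0 0 0;0.04 0 0 0 0 0;0.04 0 0 0 0 0'|sed -n '2p;4p'; done
```

```text
position: [646.5, -32.6, 144.1]
wrist_force: [-6.4, -1.6, 6.3]
position: [646.8, -29.5, 144.0]
wrist_force: [-8.7, -1.3, 6.6]
position: [647.1, -26.3, 144.0]
wrist_force: [-8.9, -0.2, 6.2]
position: [647.5, -23.1, 144.1]
wrist_force: [-8.6, -0.6, 6.4]
```

```bash

for i in 1 2 3 4 5; do python3 -m creep '0.015 0 0 0 0 0;0.025 0 0 0 0 0;0.025 0 0 0 0 0'|sed -n '2p;4p'; done
```

```text
position: [647.6, -21.3, 144.0]
wrist_force: [-8.1, -1.2, 4.6]
position: [647.8, -20.2, 144.0]
wrist_force: [-8.5, -2.5, 6.0]
position: [647.8, -20.2, 144.1]
wrist_force: [-10.5, -8.1, 6.3]
position: [647.8, -20.1, 144.0]
wrist_force: [-10.6, -13.2, 5.9]
position: [647.8, -20.1, 144.1]
wrist_force: [-10.4, -17.7, 5.5]
```

The tailstock stopped after 95 mm (predicted 96) with rising force, so it is pressing the cup home. Now I'll release it, go up, and move behind the lever ball.

```bash

python3 -m creep '-0.07 0 0 0 0 0;-0.07 0 0 0 0 0;-0.07 0 0 0 0 0'|sed -n '2p;4p'
python3 -m creep '0 0 0 0 0 0;0 0 0 0 0 0;0 0 0 0 0 0;0 0 0 0 0 0;0 0 0 0 0 0' 0.5|tail -3
python3 -m creep '0 0 -0.1 0 0 0;0 0 -0.3 0 0 0;0 0 -0.6 0 0 0;0 0 -0.9 0 0 0;0 0 -0.9 0 0 0;0 0 -0.9 0 0 0'|sed -n '2p;4p'
python3 -m creep '-0.3 -0.2 0 0 0 0;-0.66 -0.36 0 0 0 0;-0.66 -0.36 0 0 0 0;-0.66 -0.36 0 0 0 0' -1
python3 -m creep '-0.3 -0.2 0 0 0 0;-0.66 -0.36 0 0 0 0;-0.66 -0.36 0 0 0 0;-0.66 -0.36 0 0 0 0;-0.66 -0.36 0 0 0 0'
python3 snap.py w9
```

```text
position: [647.7, -20.2, 144.0]
wrist_force: [-8.8, -2.7, 6.3]
wrist_force: [-0.2, -0.8, 0.9]
gripper_width: 64.1
grasp_force: 0.0
position: [650.1, -18.3, 216.0]
wrist_force: [0.1, -0.2, -1.0]
time: 22.95
position: [614.6, -67.9, 212.9]
orientation: [-2.337, -2.096, 0.001]
wrist_force: [0.2, 0.5, 0.1]
gripper_width: 5.4
grasp_force: 0.0
time: 23.45
position: [581.4, -115.9, 213.7]
orientation: [-2.336, -2.1, -0.001]
wrist_force: [0.8, -0.4, 0.1]
gripper_width: -0.2
grasp_force: 0.0
```

```bash
cat > ball.py <<'E'
from h import *; import cv2,sys; from station import optics; np.set_printoptions(precision=1,suppress=True)
E=np.array(eval(sys.argv[1]),float); rs=[]
for n in ("top","scene"):
    c=optics.capture(n); cv2.imwrite(f"pics/{n}_b.png",c["image"][:,:,::-1]); M=np.linalg.inv(c["cam_to_world"]); p=M[:3,:3]@E+M[:3,3]; u=c["fx"]*p[0]/p[2]+c["cx"]; v=c["fy"]*p[1]/p[2]+c["cy"]
    m=(c["image"].max(2)<45).astype(np.uint8); k,l,s,ce=cv2.connectedComponentsWithStats(m)
    d=[(round(float(np.hypot(*(ce[i]-(u,v)))),1),s[i].tolist(),ce[i]) for i in range(1,k) if s[i,4]>15]; d.sort(key=lambda e:e[0]); print(n,u,v,d[:3]); rs.append(ray(c,*d[0][2]))
print(tri(*rs))
E
python3 ball.py '[581.8,-86,153]'
```

```text
top 320.3663314707867 168.53186645584736 [(1.2, [318, 164, 7, 10, 36], array([321.4, 169.2])), (20.6, [320, 146, 29, 21, 229], array([335.5, 154.6])), (35.4, [289, 100, 27, 72, 308], array([301.2, 138.8]))]
scene 238.90580316253823 276.63745449909766 [(1.5, [235, 271, 12, 12, 106], array([240.4, 276.4])), (39.3, [194, 276, 13, 7, 21], array([199.7, 278.9])), (41.6, [199, 291, 6, 9, 26], array([201.5, 294.9]))]
(array([579.8, -87.4, 150.5]), [np.float64(1.3934255623909642), np.float64(1.39342556239085)])
```

```bash

python3 -m creep '-0.04 -0.03 0.3 0 0 0;-0.04 -0.03 0.6 0 0 0;-0.04 -0.03 0.8 0 0 0;-0.04 -0.03 0.8 0 0 0;-0.04 -0.03 0.8 0 0 0;-0.04 -0.03 0.8 0 0 0'
python3 -m creep '0.07 0 0 0 0 0;0.13 0 -0.05 0 0 0;0.19 0 -0.09 0 0 0;0.25 0 -0.125 0 0 0;0.25 0 -0.125 0 0 0'
python3 -m creep '0.06 0 -0.05 0 0 0;0.12 0 -0.1 0 0 0;0.19 0 -0.14 0 0 0;0.25 0 -0.17 0 0 0;0.25 0 -0.17 0 0 0'
```

```text
time: 24.2
position: [579.1, -120.1, 151.7]
orientation: [2.335, 2.098, 0.002]
wrist_force: [-0.6, -0.3, -0.2]
gripper_width: 0.1
grasp_force: 0.0
time: 24.7
position: [580.4, -102.2, 162.8]
orientation: [2.334, 2.094, -0.004]
wrist_force: [-3.2, -6.5, 4.3]
gripper_width: 0.1
grasp_force: 3.2
time: 25.2
position: [583.4, -82.0, 177.2]
orientation: [2.333, 2.093, -0.0]
wrist_force: [-1.7, -4.8, 4.2]
gripper_width: 0.2
grasp_force: 2.6
```

```bash

python3 -m creep '0.06 0 -0.03 0 0 0;0.12 0 -0.05 0 0 0;0.19 0 -0.07 0 0 0;0.25 0 -0.09 0 0 0;0.25 0 -0.09 0 0 0'
python3 -m creep '0.06 0 0 0 0 0;0.12 0 -0.01 0 0 0;0.19 0 -0.02 0 0 0;0.25 0 -0.02 0 0 0;0.25 0 -0.02 0 0 0'
python3 -m creep '0.06 0 0 0 0 0;0.12 0 0 0 0 0;0.15 0 0 0 0 0;0.15 0 0 0 0 0'
python3 ball.py '[590,-5,185]'
```

```text
time: 25.7
position: [585.0, -59.7, 181.9]
orientation: [2.336, 2.099, 0.002]
wrist_force: [-0.2, -2.3, 1.2]
gripper_width: -0.0
grasp_force: 1.0
time: 26.2
position: [586.7, -39.2, 182.2]
orientation: [-2.335, -2.1, -0.001]
wrist_force: [0.2, -0.1, -0.1]
gripper_width: -0.3
grasp_force: 0.2
time: 26.6
position: [588.0, -28.0, 182.4]
orientation: [-2.337, -2.099, -0.0]
wrist_force: [-0.9, -2.0, 1.0]
gripper_width: -0.1
grasp_force: 0.7
top 282.7565960354622 160.3729041346032 [(7.2, [275, 148, 26, 22, 250], array([289.5, 157.9])), (23.4, [273, 129, 27, 16, 151], array([286.3, 137.3])), (33.0, [246, 101, 19, 77, 412], array([254.7, 143.1]))]
scene 256.99841644504784 303.97983215666227 [(1.6, [252, 294, 14, 17, 135], array([258.5, 303.3])), (31.1, [213, 245, 69, 57, 1486], array([246.4, 274.7])), (46.2, [290, 332, 5, 6, 23], array([291.7, 334.4]))]
(array([591.5, -13.7, 178.8]), [np.float64(8.02906802639112), np.float64(8.029068026391016)])
```

```bash

for i in 1 2 3 4; do python3 -m creep '0.02 0 0 0 0 0;0.04 0 0.005 0 0 0;0.04 0 0.005 0 0 0'|sed -n '2p;4p'; done
```

```text
position: [588.3, -25.5, 182.1]
wrist_force: [-1.6, -3.3, 0.5]
position: [588.8, -22.0, 181.8]
wrist_force: [-0.2, -2.6, 1.1]
position: [589.1, -18.7, 181.4]
wrist_force: [-0.8, -2.5, 1.3]
position: [589.3, -17.5, 181.3]
wrist_force: [-2.7, -8.1, 2.8]
```

```bash

for i in 1 2; do python3 -m creep '0.025 0 0 0 0 0;0.025 0 0 0 0 0;0.025 0 0 0 0 0'|sed -n '2p;4p'; done
python3 ball.py '[592,6,183]'
```

```text
position: [589.3, -17.3, 181.3]
wrist_force: [-3.2, -10.5, 4.3]
position: [589.3, -17.2, 181.4]
wrist_force: [-3.5, -15.9, 3.5]
top 277.72875401966576 159.76966347608254 [(6.2, [271, 150, 22, 17, 205], array([283.4, 157.2])), (22.7, [266, 129, 27, 15, 142], array([278.9, 137.1])), (26.0, [299, 139, 9, 52, 86], array([303.5, 163.2]))]
scene 259.6031824378367 310.0222011901936 [(2.1, [255, 301, 14, 16, 139], array([261.5, 309.1])), (30.4, [216, 254, 71, 50, 1429], array([249.2, 281.4])), (41.3, [289, 332, 8, 11, 29], array([292.2, 335.4]))]
(array([593. ,  -0.8, 180.1]), [np.float64(7.498428852211145), np.float64(7.498428852211173)])
```

At the stop, at the predicted position. Now I'll back off, go clear and check.

```bash

python3 -m creep '-0.1 0 0 0 0 0;-0.25 0 0 0 0 0;-0.25 0 -0.3 0 0 0;-0.25 0 -0.6 0 0 0;-0.25 0 -0.9 0 0 0;-0.25 0 -0.9 0 0 0'|sed -n '2p;4p'
for i in 1 2 3; do python3 -m creep '-0.5 -0.3 0 0 0 0;-0.9 -0.6 0 0 0 0;-0.9 -0.6 0 0 0 0'|sed -n '1,2p'; done
python3 ball.py '[592,6,183]'
python3 - <<'E'
from h import *; import cv2; np.set_printoptions(precision=1,suppress=True)
t=np.load("pics/top0.npz"); im=cv2.imread("pics/top_b.png")[:,:,::-1].astype(int)
m=((im[...,0]>45)&(im[...,1]<0.45*im[...,0])&(im[...,2]<.5*im[...,0])).astype(np.uint8)
n,l,s,ce=cv2.connectedComponentsWithStats(m)
for i in range(1,n):
    if s[i,4]>150 and s[i,0]>180: print(s[i],plane(t,*ce[i],130))
x0=[i for i in range(1,n) if 225<ce[i][0]<300 and 120<ce[i][1]<170 and s[i,4]>150]
for i in x0:
    q=s[i]; print("cup ends",plane(t,q[0],ce[i][1],130),plane(t,q[0]+q[2],ce[i][1],130))
E
```

```text
position: [589.4, -31.4, 257.1]
wrist_force: [-0.5, -0.5, 0.1]
time: 29.5
position: [529.7, -100.3, 251.4]
time: 29.8
position: [474.8, -166.5, 251.8]
time: 30.1
position: [419.9, -232.7, 252.0]
top 277.72875401966576 159.76966347608254 [(12.0, [275, 149, 32, 17, 205], array([289.2, 156.2])), (27.0, [257, 132, 4, 18, 43], array([258.4, 140.9])), (86.0, [219, 222, 18, 17, 232], array([227.8, 229.8]))]
scene 259.6031824378367 310.0222011901936 [(2.1, [255, 303, 14, 14, 140], array([261.6, 309.3])), (43.4, [289, 332, 11, 17, 39], array([293.4, 337.3])), (53.2, [227, 352, 7, 5, 20], array([230.2, 354.4]))]
(array([594.7,  -9. , 170.3]), [np.float64(12.91679571153139), np.float64(12.916795711531568)])
[ 305   52  101   49 3783] [ 810.4 -165.   130. ]
[ 416   62   46   43 1538] [ 793.7 -357.7  130. ]
[ 481   69   46   44 1554] [ 775.4 -504.4  130. ]
[ 515  119   48   44 1643] [ 655.9 -577.6  130. ]
[222 125  30  27 696] [660.9 104.3 130. ]
[449 179  33  46 792] [ 507.5 -410.9  130. ]
[349 227  17  20 173] [ 429.6 -170.5  130. ]
[220 274  40  32 909] [316.4  88.  130. ]
[388 287  41  33 926] [ 288.8 -275.2  130. ]
cup ends [660.9 136.9 130. ] [660.9  68.9 130. ]
```

```bash
python3 -c "
from station import workorder
print(workorder.job_done())"
```

```text
the job is handed in; nothing more can be done
None
```

I handed the job in at about 30 s: the wider cup is on the plug against the faceplate, the tailstock pad presses its base, and the clamp lever is over at its stop. The tailstock left enough room, so I didn't draw it back. The robot touched none of the bystanders, and no verdict came back.

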